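Roll the aluminium bar onto the marking line

TASK

Set the bright aluminium round bar up for marking out: push it sideways with the fingertips so that it rolls across the cutting mat, and leave it lying still on top of the red line, in line with it and centred over it from one end of the bar to the other. Roll it, do not pick it up and do not drag it without turning; leave the black bar and all the other things on the bench where they are.

Things in the scene. Friction and masses are not known exactly. Their poses are not given: they have to be found in the camera images.
- alu_bar: Bright silver solid aluminium bar, 36 mm diameter, 110 mm long, 0.3 kg, lying on the mat left or right of the red line, 75 to 205 mm from it, up to 6 degrees out of parallel. Origin: on its skin half-way along, undermost at the start, going round as it rolls. It rolls easily and its polished skin slips under a finger (friction 0.3); pushed at 2 cm/s it stops at once, faster it may coast 1 cm.
- alu_bar_mid (a point): Centre of the aluminium bar, on its axis half-way along; x runs along the bar, y and z turn with it as it rolls (z points up at the start). 18 mm above the mat, 21 mm above the bench, when the bar lies on the mat. A fingertip less than about 8 mm above the axis rolls the bar ahead of it; nearer the very top it may ride over.
- bar_end_a (a point): Centre of the aluminium bar's end face at +x of the bar (on the axis, 55 mm from the middle).
- bar_end_b (a point): Centre of the aluminium bar's other end face, at -x of the bar.
- red_line: Straight red line on the mat, 180 mm long, 6 mm wide, flat (nothing to feel). Origin at its middle on the top of the mat (3 mm above the bench); x along the line, y across it, z up.
- mat: Blue self-healing cutting mat with a pale 25 mm grid, fixed to the bench, 360 mm (x) by 540 mm (y), 3 mm thick. Origin at the centre of its underside, on the bench.
- black_bar_mid (a point): Centre of the black plastic round bar, 36 mm in diameter and 110 mm long, lying on the mat on the other side of the red line, 75 to 205 mm from it; x along the bar. It rolls as easily: leave it alone.
- screwdriver: Orange-handled screwdriver, 190 mm long, 26 mm thick, lying on the strip of the mat nearest the robot, along the mat's long side, about 145 mm from the mat's centre line; origin underneath, half-way along; x towards the tip. Leave alone.
- tape_roll: Small roll of yellow tape, 60 mm across, 12 mm high, lying flat on the strip of the mat farthest from the robot; origin under its centre. Leave alone.
- caliper: Digital caliper, 235 mm long, 12 mm high, lying on the bench to the left of the mat, about along x; origin underneath, at the middle of its beam. Leave alone.
- squeeze_bottle: Small white bottle with a red nozzle, 38 mm across and 125 mm tall, standing on the bench to the right of the mat; origin under its centre. Leave alone.
Not all that is in view belongs to the job. Leave any green or turquoise look-alike of the alu_bar alone.

How it is judged:
On the way, in this order (a step that is already met when the one before it is completed fails the run):
1. The aluminium bar has rolled through a quarter of a turn (angle between alu_bar_mid's own z axis and vertical above 1.2 rad), for 0.02 s.
2. The aluminium bar has rolled on, nearly half a turn from where it started (angle between alu_bar_mid's own z axis and vertical above 2.2 rad), for 0.02 s.
At the end, for the whole second after the job is handed in: The aluminium bar rests still on the mat, the centres of both its ends within 12 mm of the red line's middle line and its middle within 35 mm of the line's midpoint. The black bar is within 12 mm, and the screwdriver, tape, caliper and bottle within 15 mm, of where they stood (y of bar_end_a in the frame of red_line between -0.012 and 0.012 m and y of bar_end_b in the frame of red_line between -0.012 and 0.012 m and x of alu_bar_mid in the frame of red_line between -0.035 and 0.035 m and z of alu_bar_mid in the frame of red_line below 0.022 m and linear speed of alu_bar below 0.01 m/s and distance of black_bar_mid from where it was at the start of the episode below 0.012 m and distance of each of screwdriver, tape_roll, caliper, squeeze_bottle from where it was at the start of the episode below 0.015 m); the robot touches nothing.
It fails at once if The aluminium bar was lifted off the mat (height (world z) of alu_bar_mid above 0.027 m).
It fails at once if The black bar was moved (distance of black_bar_mid from where it was at the start of the episode above 0.012 m).
It fails at once if Another thing on the bench was moved (distance of any of screwdriver, tape_roll, caliper, squeeze_bottle from where it was at the start of the episode above 0.015 m).
It also fails if it takes over 38 s, if anything falls off the work surface, if the arm or the gripper's body presses on something with over 40 N, if the wrist force passes 120 N, or if a joint passes its speed limit or range.

ROBOT

A 6-joint arm with a two-finger parallel gripper is mounted at the origin on the work surface. World frame = base frame: x ahead of the robot, y to its left, z up, the work surface at z = 0. Lengths are in m, angles in rad, forces in N, time in s.
With the tool pointing down it reaches from about 0.35 to 1 m from the base axis. Payload 7.1 kg.
Tool frame: the origin (TCP) lies at the very end of the fingers, on their centre line; the grasp point (between the pads) lies 19 mm behind it; z points along the fingers, y is the line along which they close (so a half turn about z gives the same grasp; the last joint's range is limited). The gripper opens to 85 mm and grips with 20 to 120 N. Pads are 22 mm wide; open, the fingers measure 114 mm over their backs; the gripper's body (76 mm by 85 mm) begins 54 mm behind the grasp point. The pads swing forward as they close: fully open they stand 13 mm farther back than shut.
Start: joints at [-1.119, 0.423, 1.63, -0, 1.089, -0.019], TCP at [0.284, -0.557, 0.231] pointing down, gripper open.
Joint ranges: [-3, 3], [-0.9, 2.11], [0.09, 2.58], [-1.31, 4.45], [0.11, 2.69], [-2.54, 2.54]. Speed limits (rad/s): [2.39, 2.39, 3.01, 3.14, 3.14, 3.14].

INTERFACE

Orientations are given as a unit quaternion [w, x, y, z].
In Python, from rig import movep, move_linear, movej, gripper_to, dwell, solve_ik, snapshot, camera_params, MotionError, job_done, read_clock, read_joint_positions, read_dq, read_joint_efforts, read_ee_pos, read_ee_rot, read_ft_force, read_ft_torque, read_opening, read_grip_force gives the robot as it stands. The module is installed in compiled form; this text tells all that it offers. Calls block until the motion is done:
- movep(position, orientation): joint-space move of the TCP to a pose.
- move_linear(position, ori=None, speed=0.15): straight line of the TCP; ori=None keeps the orientation; speed is the mean speed in m/s.
- movej(angles): joint-space move.
- gripper_to(opening, grip_force=None): finger opening in m; grip_force is the grip in N (None keeps the last); returns when the fingers have stopped.
- dwell(seconds).
- solve_ik(position, orientation): joint angles nearest the present ones, or None.
- snapshot(name): name is "scene" or "top" or "wrist"; returns (picture, depth): 480x640x3 uint8, red, green, blue; 480x640 float32, m along the optical axis (not along the pixel's ray), 0 where there is no reading.
- camera_params(name): a dict with "intrinsics" (3x3 intrinsics, pixels), "R" (3x3) and "t" (3): a world point X has camera coordinates R X + t. Camera axes: x right, y down, z forward; pixel columns grow to the right and rows downward; lengths in m; the calibration is good to about 2 mm. A picture is of the moment at which its call begins: read the wrist's pose just before it. camera_params takes no time and is no camera call; for the wrist camera it gives the pose at the moment of the call.
A pose or a line that the arm cannot do raises MotionError and nothing moves.
- job_done(): hands the job in; it is judged then, once.
Readings, each from a call of its own:
- read_clock(): time.
- read_joint_positions(): joint angles.
- read_dq(): joint speeds.
- read_joint_efforts(): joint torques, N m.
- read_ee_pos(): TCP position.
- read_ee_rot(): TCP orientation.
- read_ft_force(): force on the tool from outside, world axes, zero at the start.
- read_ft_torque(): the same for the moment, N m.
- read_opening(): finger opening in m.
- read_grip_force(): force on a finger pad.
Only numpy, scipy, OpenCV 4.12 (cv2) and the standard library are available. Lean on these libraries where they do the work, as an engineer would, in place of code of your own. Each camera call takes 0.05 s, during which the arm holds its last target. There are 200 camera calls.

## Working session

There is one attempt and no reset: what is moved stays moved. The work goes in short steps, each a Python script; the robot and the scene stay as the last script left them, time stands still between calls to the robot, and variables do not carry over. Pictures are saved under pics/ and viewed, at most 10 in all, crops included, and the job is handed in when it is done.

```bash
mkdir -p pics; python3 - <<'E'
from rig import *
import cv2,numpy as np
for n in("top","scene"):
    p,d=snapshot(n); cv2.imwrite(f"pics/{n}0.png",p[:,:,::-1]); np.savez(f"{n}0.npz",p=p,d=d)
    c=camera_params(n); print(n,c["intrinsics"],c["R"],c["t"])
print(read_clock(),read_ee_rot())
E
```

```text
top [[456.03241028   0.         318.89121109]
 [  0.         456.03241028 231.69011067]
 [  0.           0.           1.        ]] [[-0.02118984 -0.99975537  0.0063399 ]
 [-0.98902774  0.0200343  -0.14636518]
 [ 0.14620236 -0.00937179 -0.98921031]] [0.03342197 0.52403529 0.95296536]
scene [[514.70165654   0.         323.2795348 ]
 [  0.         514.70165654 234.17672148]
 [  0.           0.           1.        ]] [[-0.55591307  0.83119758 -0.00843998]
 [ 0.6924378   0.45744405 -0.55792009]
 [-0.45988101 -0.31599924 -0.82985176]] [ 0.27903119 -0.36354987  1.60981811]
0.1 [-6.98754318e-04  9.72423199e-01  2.33222242e-01 -1.41253490e-04]
```

View pics/top0.png

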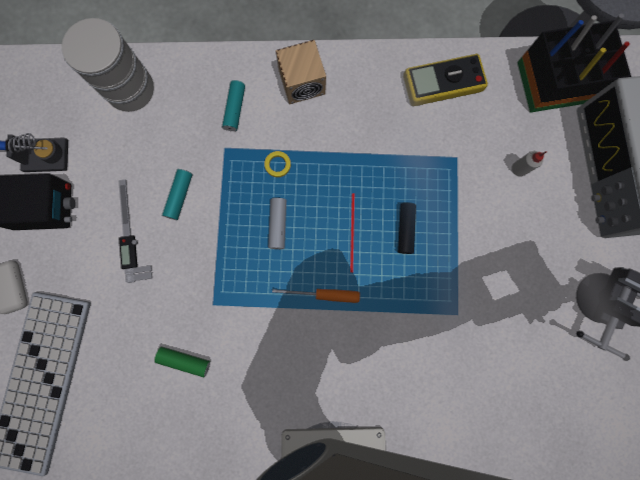

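View pics/scene0.png

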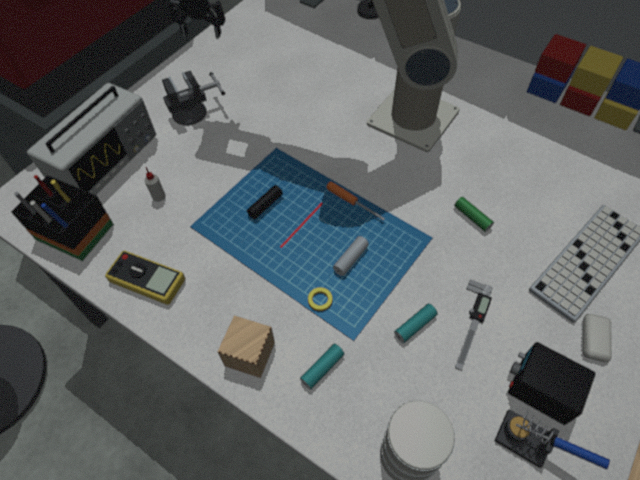

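The top view shows the silver bar at about (277,223), the red line at (352,232) and the black bar at (407,228). The tape is at (277,163), and the screwdriver runs along row 293. So the bar has to roll toward −y.

```bash
cat > h.py <<'E'
from rig import *
import cv2,numpy as np
def cast(n,px,z,c=None):
    c=c or camera_params(n); px=np.atleast_2d(px).astype(float)
    r=np.c_[px,np.ones(len(px))]@np.linalg.inv(c["intrinsics"]).T@c["R"]
    o=-c["R"].T@c["t"]; return (o+r*((z-o[2])/r[:,2])[:,None])[:,:2]
def rect(n,mask,z,c=None):
    k,l,s,_=cv2.connectedComponentsWithStats(mask.astype(np.uint8)); i=1+np.argmax(s[1:,4])
    P=cast(n,np.argwhere(l==i)[:,::-1],z,c).astype(np.float32)
    (m,sz,_)=cv2.minAreaRect(P)[:3]; u=np.linalg.svd(P-P.mean(0),full_matrices=False)[2][0]; u=u*np.sign(u[0])
    return P.mean(0),np.array(m),np.degrees(np.arctan2(u[1],u[0])),np.round(sz,4)
def masks(p,box):
    h=cv2.cvtColor(p,cv2.COLOR_RGB2HSV).astype(int); H,S,V=h[...,0],h[...,1],h[...,2]
    b=np.zeros(H.shape,bool); b[box[1]:box[3],box[0]:box[2]]=1
    return b&(S<70)&(V>70), b&((H<8)|(H>170))&(S>120)&(V>60), b&(V<60)&(S<90)
E
python3 - <<'E'
from h import *
p=np.load("top0.npz")["p"]
a,r,b=masks(p,(235,180,440,285))
for m,z in((a,.021),(r,.003),(b,.021)): print(rect("top",m,z))
E
```

```text
(array([0.5485149 , 0.11511528], dtype=float32), array([0.5489614 , 0.11508707]), np.float32(-2.797112), array([0.0346, 0.1131]))
(array([ 0.5252218 , -0.05213317], dtype=float32), array([ 0.52876651, -0.05236416]), np.float32(-3.0511599), array([0.005 , 0.1778]))
(array([ 0.5299088 , -0.17168258], dtype=float32), array([ 0.53171724, -0.17230248]), np.float32(-5.299336), array([0.033 , 0.1128]))
```

```bash
cat >> h.py <<'E'
from scipy.spatial.transform import Rotation as Ro
L=np.array([.5283,-.0524]); A=np.radians(-3.0)
u=np.array([np.cos(A),np.sin(A)]); n=np.array([-u[1],u[0]])
Q=Ro.from_matrix(np.c_[np.r_[n,0],np.r_[u,0],[0,0,-1]]).as_quat(scalar_first=True)
def pos(al,ac,z): return np.r_[L+al*u+ac*n,z]
def look(name):
    p,d=snapshot("top"); cv2.imwrite(name,p[:,:,::-1]); return p
E
python3 - <<'E'
from h import *
movep(pos(.0116,.215,.23),Q); gripper_to(.06)
move_linear(pos(.0116,.215,.05),speed=.15)
move_linear(pos(.0116,.215,.014),speed=.06)
print(read_clock(),read_ft_force(),read_opening(),read_joint_positions())
move_linear(pos(.0116,.06,.014),speed=.03)
dwell(.3)
print(read_clock(),read_ft_force(),read_ee_pos())
look("pics/top1.png")
p,d=snapshot("wrist"); cv2.imwrite("pics/w1.png",p[:,:,::-1])
E
```

```text
5.2833 [-0.74074177 -0.10930307  0.32139027] 0.05958711536704583 [2.64662889e-01 6.73945652e-01 1.83796285e+00 2.51377105e-05
 6.29874791e-01 3.17057372e-01]
10.9 [-0.15834713 -0.06491747 -0.59598902] [0.54301279 0.00689881 0.01401233]
```

View pics/top1.png

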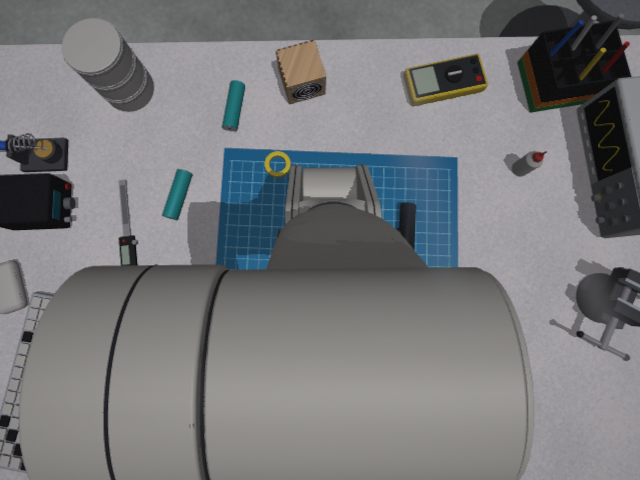

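View pics/w1.png

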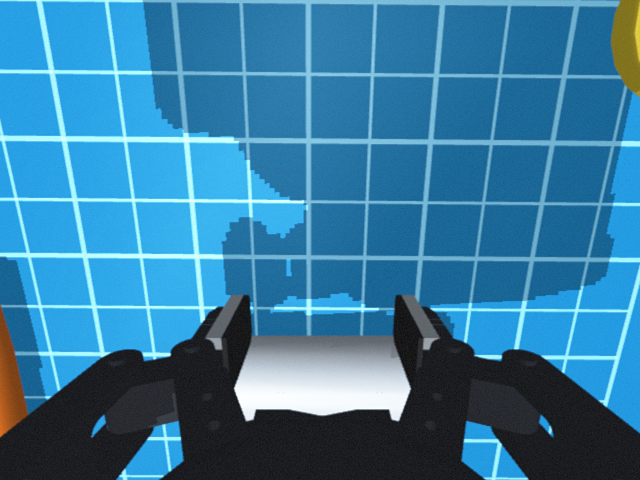

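The wrist view shows the bar against both fingertips, with its upper edge at row 336 between columns 250 and 395. The top view is blocked by the arm. I'll compute the bar's axis from that edge tangent.

```bash
cat >> h.py <<'E'
def wrist_axis(c,p,cols):
    "across coordinate of the bar axis from its +n silhouette (tangent rays), r=18 mm at z=.021"
    o=-c["R"].T@c["t"]; g=cv2.cvtColor(p,cv2.COLOR_RGB2HSV).astype(int)
    for x in cols:
        col=g[250:,x]; m=(col[:,1]<60)&(col[:,2]>110)
        i=np.argmax(np.convolve(m,np.ones(8),'valid')==8); row=250+i
        q=cast("wrist",[x,row],.021,c)[0]; ac=(q-L)@n; al=(q-L)@u
        co=(o[:2]-L)@n; th=np.arctan2(o[2]-.021,co-ac)
        print(x,row,"along %.4f across axis %.4f"%(al,ac-.018/np.sin(th)))
E
python3 - <<'E'
from h import *
c=camera_params("wrist"); p=cv2.imread("pics/w1.png")[:,:,::-1].copy()
wrist_axis(c,p,(265,290,320,350,380))
print(-c["R"].T@c["t"],(read_ee_pos()[:2]-L)@n)
E
```

```text
265 336 along -0.0119 across axis 0.0307
290 339 along -0.0014 across axis 0.0292
320 339 along 0.0114 across axis 0.0292
350 341 along 0.0241 across axis 0.0282
380 340 along 0.0368 across axis 0.0287
[0.54728723 0.07670418 0.15701141] 0.06000457651839022
```

```bash
python3 - <<'E'
from h import *
move_linear(pos(.0116,.030,.014),speed=.018); dwell(.3)
move_linear(pos(.0116,.07,.014),speed=.05)
move_linear(pos(.0116,.07,.15),speed=.15)
movep(pos(-.02,.28,.2),Q)
print(read_clock())
p=look("pics/top2.png")
a,r,b=masks(p,(320,180,440,285))
for m,z in((a,.021),(r,.003),(b,.021)): print(rect("top",m,z))
E
```

```text
16.0
(array([ 0.53904456, -0.05044997], dtype=float32), array([ 0.54475582, -0.05078455]), np.float32(-2.5991347), array([0.0353, 0.1325]))
(array([ 0.461159 , -0.0491269], dtype=float32), array([ 0.46120006, -0.04913161]), np.float32(-1.8188882), array([0.0022, 0.0425]))
(array([ 0.5282997 , -0.17129505], dtype=float32), array([ 0.53166914, -0.17258289]), np.float32(-4.5990515), array([0.033 , 0.1129]))
```

View pics/top2.png

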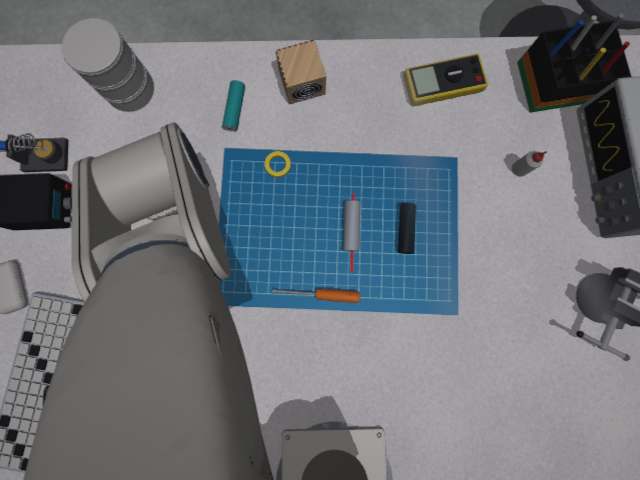

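The picture shows the bar lying over the red line at (352,225), about 2.5 mm off centre and parallel to within half a degree. The black bar and everything else are where they were.

```bash
python3 -c "
from rig import *
print(job_done(),read_clock())"
```

```text
the job is handed in; nothing more can be done
the job is handed in; nothing more can be done
```

The aluminium bar was rolled onto the red line and left about 2.5 mm off its centre and within half a degree of parallel; nothing else looked moved in the last picture, and the job was handed in at about 16 s (no verdict was shown).

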